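# Set the drying cabinet's vent stay to its third hole

## Task

Open the drying cabinet's shut vent: lift the vent stay by its black knob off the pin on the cabinet's deck, draw the vent leaf open with it, and drop the stay's third hole, counted from the end pivoted on the leaf (the slot is the first), over the pin so that the bar lies fully down on the pin's shoulder; then let go. Do not force the bar against the pin: feel for the hole gently, and leave the glassware and the tube rack round it where they are.

Things in the scene. Friction and masses are not known exactly. Their poses are not given: they have to be found in the camera images.
- cabinet: White sheet-steel drying cabinet fixed to the bench, 170 (x) x 240 (y) x 100 mm high, flat deck at z = 100 mm, standing roughly crosswise: its vent side looks to the robot's right. Origin: centre of its underside; -x is the vent side, z up. The vent leaf's upright hinge is at (-91, +105) mm in this frame; a spring pulls the leaf shut, with 1 to 3 N at the stay.
- stay: The stay: flat steel bar 184 mm long, 20 mm wide, 4 mm thick, about level above the deck and across its pin. On its middle line, at 65, 87, 109 and 131 mm from its pivot: first hole, a slot 23.5 mm long and 10.5 wide, then three round 9.5 mm holes; an upright black knob at 162 mm. Origin: the pivot, mid-thickness; x along the bar to the knob, z up out of the bar.
- stay_pivot (a point): The stay's pivot, mid-thickness, 108 mm above the bench: a fork on the leaf's top edge, 150 mm from the leaf's hinge. The stay swivels freely about the upright and tilts up about the fork's cross pin. The tilt is stiff: once raised the bar may stay up and must then be pushed down with 1 to 2 N at the knob. It stops 3 mm below level at the knob.
- stay_knob (a point): Middle of the stay's upright round knob (14 mm diameter, 40 mm tall above the bar), on its axis 162 mm from the pivot, 27 mm above the bar's mid-thickness; the place to pinch it (25 mm above the bar's top face).
- stay_hole1 (a point): Centre of the first hole, the 23.5 mm long slot nearest the pivot, 65 mm from the pivot, at the middle of the bar's thickness; the pin's stub stands in it at the start, with the vent shut.
- stay_hole3 (a point): Centre of the third hole counted from the pivot, 109 mm from the pivot and 53 mm from the knob's axis, at the middle of the bar's thickness.
- stay_pin: The pin on the deck: a fixed foot with a flat shoulder 34 (x) x 17 (y) mm, 6 mm high, of springy rubber (gives about 1 mm per 5 N) on which the bar rests, and clamped in its slot a round stub, 8 mm diameter, 10 mm high above the shoulder, top 116 mm above the bench. The stub may stand up to 7 mm either way along the foot's x from its middle; this is not measured. Origin: the foot's middle at the deck; axes as the cabinet's.
- pin_seat (a point): Middle of the pin's foot (not of the stub, which stands up to 7 mm off along the foot's x), 8 mm above the deck, 108 mm above the bench: the height of a hole's centre when the bar rests down on the shoulder.
- cylinder_1: Stoppered graduated cylinder on a 50 mm foot, 174 mm tall, left of the cabinet; bystander. Origin: centre of its underside.
- flask_dark: Conical flask with dark liquid, 66 mm wide, 101 mm tall, left of the cabinet; bystander. Origin: centre of its underside.
- beaker_clear: Glass beaker, 72 mm wide, 90 mm tall, left of the cabinet; bystander. Origin: centre of its underside.
- tube_rack: Empty wire tube rack, 36x153x69 mm, right of the cabinet; bystander. Origin: centre of its underside.
- bottle_amber: Small bottle with a black screw cap, 38 mm wide, 84 mm tall, in front to the right; bystander. Origin: centre of its underside.

How it is judged:
On the way:
1. the stay is lifted clear off the pin's top (first hole's centre 10 mm or more above its seated height) (z of stay_hole1 in the frame of pin_seat above 0.01 m), for 0.1 s.
At the end, for the whole second after the job is handed in: The third hole is over the pin (its centre within 9.5 mm of the foot's middle, where the stub can only be inside that hole) with the bar down on the shoulder (within 2 mm of its seated height), stay and leaf are at rest, and everything is let go (horizontal distance between stay_hole3 and pin_seat below 0.0095 m and z of stay_hole3 in the frame of pin_seat between -0.002 and 0.002 m and linear speed of stay below 0.02 m/s); the robot touches nothing.
It fails at once if the stay is pressed or dragged against the pin with more than 20 N (contact force between stay and stay_pin above 20 N).
It fails at once if the flask, beaker, cylinder or bottle, or the tube rack is moved more than 25 mm (distance of any of cylinder_1, flask_dark, beaker_clear, tube_rack, bottle_amber from where it was at the start of the episode above 0.025 m).
It also fails if it takes over 72 s, if anything falls off the work surface, if the arm or the gripper's body presses on something with over 40 N, if the wrist force passes 120 N, or if a joint passes its speed limit or range.

## Robot

A 6-joint arm with a two-finger parallel gripper is mounted at the origin on the work surface; the furniture and walls round the work are solid. World frame = base frame: x ahead of the robot, y to its left, z up, the work surface at z = 0. Lengths are in m, angles in rad, forces in N, time in s.
With the tool pointing down it reaches from about 0.3 to 0.875 m from the base axis. Payload 6.4 kg.
Tool frame: the origin (TCP) lies between the finger pads; the fingertips stand r.finger_overhang ahead of it and the grasp point (between the pads) lies 8 mm behind it (r.finger_overhang is the distance from the TCP to the fingertips, in m); z points along the fingers, y is the line along which they close (so a half turn about z gives the same grasp; the last joint's range is limited). The gripper opens to 85 mm and grips with 20 to 120 N. Pads are 22 mm wide; open, the fingers measure 114 mm over their backs; the gripper's body (76 mm by 85 mm) begins 54 mm behind the grasp point. The pads swing forward as they close: fully open they stand 13 mm farther back than shut.
Start: joints at [-1.444, 0.181, 1.607, -0, 1.354, -0.206], TCP at [0.188, -0.543, 0.242] pointing down, gripper open.
Joint ranges: [-2.99, 2.99], [-0.89, 2.07], [0.3, 2.58], [-1.14, 4.28], [0, 2.63], [-3.12, 3.12]. Speed limits (rad/s): [2.57, 2.57, 3.01, 3.14, 3.14, 3.14].

## Interface

Orientations are given as a unit quaternion [x, y, z, w].
In Python, from station import r, optics gives the robot as it stands. The module is installed in compiled form; this text tells all that it offers.
- The arm moves only by the tool send_rows, never from a script. Its argument "series" is a list of rows, each a list of 6 numbers: the shift along the tool's x, y, z normalised to -1 to 1, where 1 is 80 cm, then the turn, a rotation vector about the tool's x, y, z normalised to -1 to 1, where 1 is pi/2 rad. In form: [[dx, dy, dz, ax, ay, az], ...]. A call has 1 to 8 rows; each row is the pose to reach, as a shift and turn from the pose commanded when the call began, along the tool's axes at that moment; what a row does not reach only later rows make up. A row lasts 1/10 s, in which the tool goes at most 50 mm and 8.59 degrees, less where a joint would pass 70% of its speed; a pose out of reach is approached as far as the arm can. A call with a number of a shift or a turn outside -1 to 1 is refused whole. A call with a gripper value outside its range is refused whole. "fingers" is the closure, from 0 (fully open) to 1 (shut), set as the call begins (left out, the last holds). The fingers move at their own pace and stop on an object; "squeeze" is the grip in N (left out, the last holds). Time passes only in rows, so rows that repeat a pose let the fingers close. It gives the time, the measured TCP pose, the force, the opening and the grip force at its end, in the units of the state.
- r.read_state(): the state, without advancing time (a new reading comes with each control period).
- optics.capture(name): name is "side" or "top"; returns a dict with "img" (384x512x3 uint8, red, green, blue), "z_map" (384x512 float32, m along the optical axis (not along the pixel's ray), 0 where there is no reading), "mtx" (3x3 intrinsics, pixels), "R" (3x3) and "t" (3): a world point X has camera coordinates R X + t. Camera axes: x right, y down, z forward; pixel columns grow to the right and rows downward; lengths in m; the calibration is good to about 2 mm. A picture is of the moment at which its call begins.
- r.finish_job(): hands the job in; it is judged then, once.
The state is a dict: "time_s": time; "qpos": joint angles; "joint_velocities": joint speeds; "tau": joint torques, N m; "ee_pos": TCP position; "ee_rot": TCP orientation; "force": force on the tool from outside, world axes, zero at the start; "wrist_torque": the same for the moment, N m; "finger_gap": finger opening in m; "grip_force": force on a finger pad.
Only numpy, scipy, OpenCV 4.12 (cv2) and the standard library are available. Lean on these libraries where they do the work, as an engineer would, in place of code of your own. Each camera call takes 0.05 s, during which the arm holds its last target. There are 200 camera calls.

## Working session

There is one attempt and no reset: what is moved stays moved. The work goes in short steps, Python scripts to look and compute and a tool call to move; the robot and the scene stay as the last step left them, time stands still between calls to the robot, and variables do not carry over. Pictures are saved under pics/ and viewed, at most 10 in all, crops included, and the job is handed in when it is done.

Besides the shell and the picture viewer there is one more tool, called after "Emit:" as name(argument=value, ...), one argument or row to a line, values as JSON. send_rows: Moves the arm, as the interface text tells. Its arguments: {"type":"object","properties":{"series":{"type":"array","items":{"type":"array","items":{"type":"number","minimum":-1,"maximum":1}}},"fingers":{"type":"number"},"squeeze":{"type":"number"}},"required":["series"]}

```bash
mkdir -p pics
python3 - <<'E'
from station import r, optics
import cv2, numpy as np, pickle
s=r.read_state(); print({k:np.round(v,4).tolist() for k,v in s.items()}, r.finger_overhang)
for n in("side","top"):
    c=optics.capture(n); pickle.dump(c,open(n+'.pkl','wb'))
    cv2.imwrite(f'pics/{n}0.png',cv2.cvtColor(c['img'],cv2.COLOR_RGB2BGR))
    print(n,c['mtx'].tolist(),(-c['R'].T@c['t']).round(3),c['R'].round(3).tolist())
E
```

```text
{'time_s': 0.0, 'qpos': [-1.4443, 0.1815, 1.608, 0.0, 1.3538, -0.2063], 'joint_velocities': [-0.001, -0.0005, -0.0006, -0.0011, -0.0008, -0.0008], 'tau': [-0.0009, -44.4882, -35.1338, -0.0003, 0.0088, 0.0], 'ee_pos': [0.1878, -0.5429, 0.2414], 'ee_rot': [0.9862, 0.1656, 0.0, -0.0009], 'force': [-0.899, 0.5788, -0.0648], 'wrist_torque': [-0.0145, 0.005, -0.0266], 'grip_force': 0.0, 'finger_gap': 0.0853} 0.011
side [[458.28331254796535, 0.0, 252.82821930212663], [0.0, 458.28331254796535, 189.7711414905605], [0.0, 0.0, 1.0]] [-0.32  -1.304  0.77 ] [[0.852, -0.522, -0.022], [-0.234, -0.342, -0.91], [0.468, 0.781, -0.414]]
top [[405.70939904607604, 0.0, 250.94302215328008], [0.0, 405.70939904607604, 195.24933649560592], [0.0, 0.0, 1.0]] [ 0.34  -0.071  1.352] [[-0.03, -0.999, -0.015], [-0.998, 0.031, -0.059], [0.06, 0.013, -0.998]]
```

View pics/side0.png

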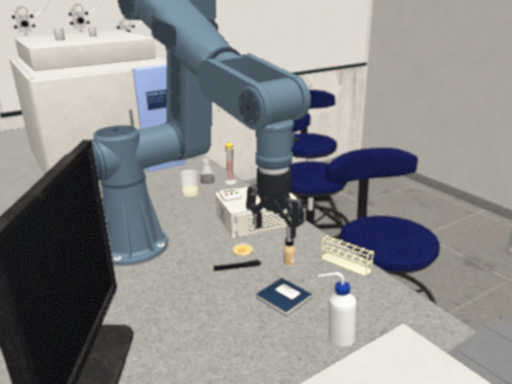

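View pics/top0.png

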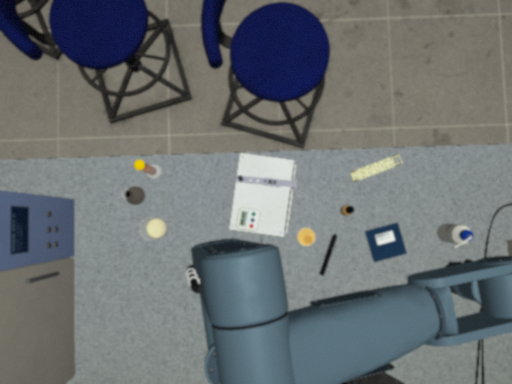

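The side view shows the cabinet at about (250,210) with the gripper above it. The top view shows the cabinet at (265,195), with the stay as a dark strip at row ~181, columns 240-293. I'll zoom in on both.

```bash
cat > h.py <<'E'
import numpy as np, cv2
def ray(c,u,v,z):
    K,R,t=c['mtx'],c['R'],c['t']; o=-R.T@t
    d=R.T@np.linalg.solve(K,[u,v,1.]); return o+d*(z-o[2])/d[2]
def proj(c,X):
    p=c['mtx']@(c['R']@np.asarray(X)+c['t']); return p[:2]/p[2]
def crop(c,u0,v0,w,h,s,f):
    im=cv2.cvtColor(c['img'][v0:v0+h,u0:u0+w],cv2.COLOR_RGB2BGR)
    cv2.imwrite(f,cv2.resize(im,None,fx=s,fy=s,interpolation=cv2.INTER_CUBIC))
E
python3 - <<'E'
import pickle; from h import *
t=pickle.load(open('top.pkl','rb')); s=pickle.load(open('side.pkl','rb'))
crop(t,220,145,90,100,6,'pics/t1.png')
crop(s,205,175,100,75,7,'pics/s1.png')
for p in [(239,152),(296,158),(291,236),(230,230)]: print(ray(t,*p,0.1).round(3))
E
```

```text
[ 0.551 -0.021  0.1  ]
[ 0.527 -0.198  0.1  ]
[ 0.286 -0.174  0.1  ]
[0.31  0.013 0.1  ]
```

View pics/t1.png

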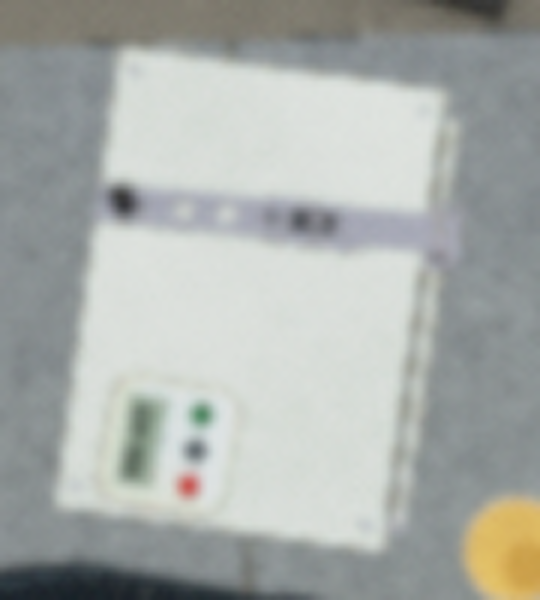

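View pics/s1.png

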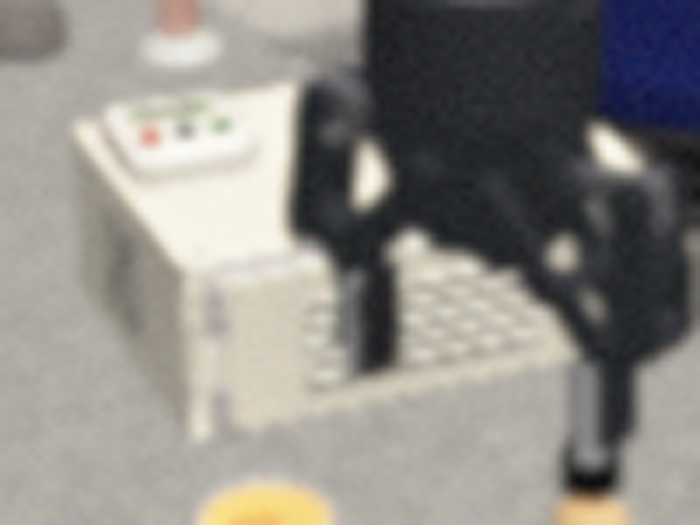

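Run:
```python
import pickle; from h import *
t=pickle.load(open('top.pkl','rb'))
im=t['img'].astype(int)
g=im.sum(2)
sub=np.zeros(g.shape,bool); sub[172:186,236:247]=1
w=np.where(sub&(g<300),300-g,0).astype(float); v,u=np.nonzero(w); ww=w[v,u]
ku,kv=(u*ww).sum()/ww.sum(),(v*ww).sum()/ww.sum(); print('knob px',ku,kv,len(u)); K=ray(t,ku,kv,.137); print('knob',K)
# deck by brightness
m=((im.min(2)>195)).astype(np.uint8); m[:145]=0;m[245:]=0;m[:,:222]=0;m[:,305:]=0
m=cv2.morphologyEx(m,cv2.MORPH_CLOSE,np.ones((9,9)))
c=max(cv2.findContours(m,0,2)[0],key=cv2.contourArea); P=np.array([ray(t,*p[0],.1)[:2] for p in c])
(ce,sz,an)=cv2.minAreaRect((P*1000).astype(np.float32)); print('rect',ce,sz,an)
cc=cv2.boxPoints((ce,sz,an)); print(cc)
print('zdeck',np.median([ (t['R'].T@(np.linalg.solve(t['mtx'],[x,y,1])*t['z_map'][y,x]-t['t']))[2] for x in range(250,280) for y in range(160,172)]))
for n,p in dict(slot=(315,222),h2=(270,217),h3=(226,215),h4=(183,212),pivend=(455,237)).items():
    print(n,ray(t,p[0]/6+220-.42,p[1]/6+145-.42,.11).round(4))
from station import r
```

```text
knob px 240.02608695652174 178.0086956521739 9
knob [ 0.46600381 -0.02375575  0.137     ]
rect (418.23345947265625, -86.89048767089844) (165.20278930664062, 235.9228057861328) 80.35137176513672
[[ 288.09628  -148.55243 ]
 [ 520.68176  -188.09439 ]
 [ 548.3706    -25.228546]
 [ 315.78516    14.313416]]
zdeck 0.10027834238631414
slot [ 0.4547 -0.1208  0.11  ]
h2 [ 0.458  -0.0979  0.11  ]
h3 [ 0.4597 -0.0754  0.11  ]
h4 [ 0.462  -0.0534  0.11  ]
pivend [ 0.4448 -0.1921  0.11  ]
```

Measurements agree: knob at (0.466, -0.024), pivot (0.447, -0.184), bar yaw 83.3°, and the pivot-to-knob distance comes out at 161 mm against the 162 given. Next I'll work out the approach.

```bash
cat >> h.py <<'E'
from scipy.spatial.transform import Rotation as Ro
def tool(yaw,tilt=0):
    """tool down, x at yaw (deg); tilt raises the x end about the bar's cross axis"""
    return Ro.from_euler('ZYX',[yaw,-tilt,180],degrees=True)
def delta(p,R):
    from station import r
    s=r.read_state(); R0=Ro.from_quat(s['ee_rot'])
    return np.round(np.r_[R0.inv().apply(np.array(p)-s['ee_pos'])/.8,(R0.inv()*R).as_rotvec()/(np.pi/2)],4).tolist()
E
python3 - <<'E'
from h import *
print(tool(83.3).as_matrix().round(2))
print(delta([.466,-.024,.242],tool(83.3)))
E
```

```text
[[ 0.12  0.99  0.  ]
 [ 0.99 -0.12 -0.  ]
 [ 0.    0.   -1.  ]]
[0.5406, -0.4995, 0.0003, -0.0008, -0.0007, -0.7137]
```

Emit:
send_rows(
  series=[
    [0.54,-0.5,0,0,0,-0.714],
    [0.54,-0.5,0,0,0,-0.714],
    [0.54,-0.5,0,0,0,-0.714],
    [0.54,-0.5,0,0,0,-0.714],
    [0.54,-0.5,0,0,0,-0.714],
    [0.54,-0.5,0,0,0,-0.714],
    [0.54,-0.5,0,0,0,-0.714],
    [0.54,-0.5,0,0,0,-0.714],
  ],
  fingers=0,
  squeeze=40,
)

```text
time_s: 0.9
ee_pos: [0.3768, -0.1887, 0.2422]
ee_rot: [0.746, 0.667, 0.0, 0.0]
force: [0.8, -0.4, 0.4]
finger_gap: 0.0855
grip_force: 0.0
```

Run:
```python
from h import *
print(delta([.466,-.024,.2],tool(83.3)))
```

```text
[0.2171, 0.0878, 0.0528, 0.0001, 0.0, 0.0033]
```

Emit:
send_rows(
  series=[
    [0,0,0,0,0,0],
    [0,0,0,0,0,0],
    [0,0,0,0,0,0],
  ],
)

```text
time_s: 1.2
ee_pos: [0.3761, -0.1915, 0.2422]
ee_rot: [0.747, 0.664, -0.0, -0.0]
force: [1.0, -0.5, 0.2]
finger_gap: 0.0853
grip_force: 0.0
```

Run:
```python
from h import *
print(delta([.466,-.024,.2],tool(83.3)))
```

```text
[0.2211, 0.087, 0.0526, -0.0003, 0.0002, -0.0005]
```

Emit:
send_rows(
  series=[
    [0.221,0.087,0.0525,0,0,0],
    [0.221,0.087,0.0525,0,0,0],
    [0.221,0.087,0.0525,0,0,0],
    [0.221,0.087,0.0525,0,0,0],
    [0.221,0.087,0.0525,0,0,0],
    [0.221,0.087,0.0525,0,0,0],
    [0.221,0.087,0.0525,0,0,0],
  ],
)

```text
time_s: 1.9
ee_pos: [0.466, -0.0251, 0.2003]
ee_rot: [0.748, 0.664, -0.0, 0.0]
force: [-0.4, -0.4, 0.3]
finger_gap: 0.0849
grip_force: 0.0
```

Run:
```python
from station import r, optics
from h import *
import pickle
c=optics.capture('side'); pickle.dump(c,open('side1.pkl','wb'))
print(delta([.466,-.024,.13],tool(83.3)), proj(c,[.466,-.024,.137]),proj(c,[.4548,-.1194,.11]))
crop(c,205,165,110,80,7,'pics/s2.png')
```

```text
[0.0015, -0.0003, 0.0881, 0.0002, 0.0003, -0.0018] [257.10370372 176.8117015 ] [269.29931941 193.8188674 ]
```

View pics/s2.png

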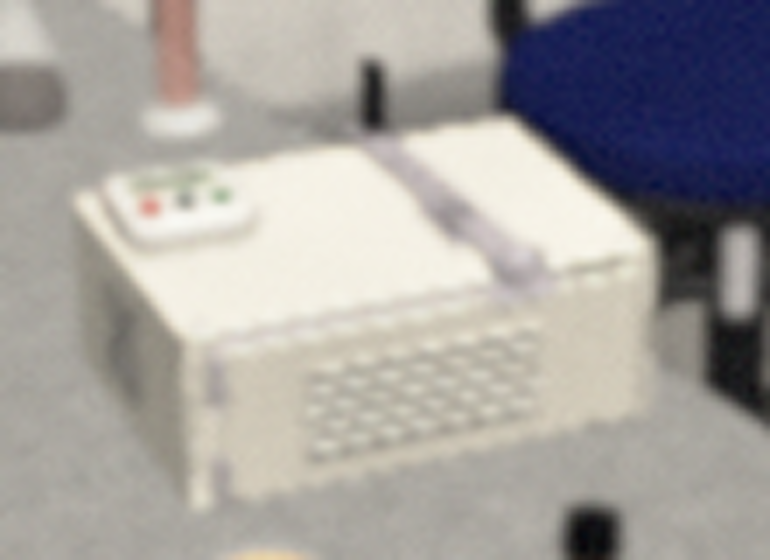

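The side crop shows the knob as a dark post at about pixel (258,178), within 1 px of where it should project, and the stay lying down with the pin stub at about (270,195). Going down to grasp.

Emit:
send_rows(
  series=[
    [0.0015,0,0.03,0,0,0],
    [0.0015,0,0.06,0,0,0],
    [0.0015,0,0.088,0,0,0],
    [0.0015,0,0.088,0,0,0],
    [0.0015,0,0.088,0,0,0],
  ],
)

```text
time_s: 2.45
ee_pos: [0.4663, -0.0232, 0.1304]
ee_rot: [0.748, 0.664, -0.0, -0.0]
force: [0.1, 0.2, 0.6]
finger_gap: 0.0856
grip_force: 0.0
```

Emit:
send_rows(
  series=[
    [0,0,0,0,0,0],
    [0,0,0,0,0,0],
    [0,0,0,0,0,0],
    [0,0,0,0,0,0],
    [0,0,0,0,0,0],
    [0,0,0,0,0,0],
    [0,0,0,0,0,0],
    [0,0,0,0,0,0],
  ],
  fingers=1,
  squeeze=30,
)

```text
time_s: 3.25
ee_pos: [0.4664, -0.0219, 0.13]
ee_rot: [0.747, 0.665, 0.0, 0.0]
force: [-0.1, 1.0, 1.9]
finger_gap: 0.013
grip_force: 29.6
```

```bash
cat >> h.py <<'E'
d,h=.162,.022
def tcp(P,yaw,th):
    c,s=np.cos(np.radians(th)),np.sin(np.radians(th)); a=np.radians(yaw); k=d*c-h*s
    return np.array(P)+[np.cos(a)*k,np.sin(a)*k,d*s+h*c]
E
python3 - <<'E'
from h import *
from station import r
p=r.read_state()['ee_pos']; P=p-(tcp([0,0,0],83.3,0)); print('P',P.round(4))
for th in(4,8,12,16): print(th,delta(tcp(P,83.3,th),tool(83.3,th)))
E
```

```text
P [ 0.4475 -0.1828  0.108 ]
4 [-0.0024, 0.0, -0.0141, 0.0002, 0.0444, 0.0004]
8 [-0.0058, 0.0, -0.0279, 0.0001, 0.0888, 0.0004]
12 [-0.0101, 0.0, -0.0415, 0.0001, 0.1333, 0.0004]
16 [-0.0154, 0.0, -0.0548, 0.0001, 0.1777, 0.0004]
```

Emit:
send_rows(
  series=[
    [-0.001,0,-0.007,0,0.022,0],
    [-0.0024,0,-0.014,0,0.044,0],
    [-0.004,0,-0.021,0,0.067,0],
    [-0.0058,0,-0.028,0,0.089,0],
    [-0.0058,0,-0.028,0,0.089,0],
  ],
)

```text
time_s: 3.75
ee_pos: [0.466, -0.0273, 0.1526]
ee_rot: [0.746, 0.663, 0.052, -0.046]
force: [-1.1, 0.7, -0.2]
finger_gap: 0.0131
grip_force: 29.6
```

Run:
```python
from h import *
P=[ 0.4475,-0.1828,0.108 ]
for th in(12,16): print(th,delta(tcp(P,83.3,th),tool(83.3,th)))
```

```text
12 [-0.0015, -0.0002, -0.0136, 0.0004, 0.0442, -0.0005]
16 [-0.0048, -0.0002, -0.0275, 0.0004, 0.0886, -0.0005]
```

Emit:
send_rows(
  series=[
    [-0.0007,0,-0.007,0,0.022,0],
    [-0.0015,0,-0.0136,0,0.044,0],
    [-0.003,0,-0.0205,0,0.066,0],
    [-0.0048,0,-0.0275,0,0.0886,0],
    [-0.0048,0,-0.0275,0,0.0886,0],
    [-0.0048,0,-0.0275,0,0.0886,0],
  ],
)

```text
time_s: 4.35
ee_pos: [0.4648, -0.0335, 0.1732]
ee_rot: [0.74, 0.658, 0.103, -0.092]
force: [-0.2, -1.5, 0.5]
finger_gap: 0.0127
grip_force: 29.6
```

Run:
```python
from h import *
from station import r, optics
import pickle
s=r.read_state(); print(s['ee_pos'],s['force'],Ro.from_quat(s['ee_rot']).as_matrix().round(3)[:,0])
c=optics.capture('side'); pickle.dump(c,open('side2.pkl','wb'))
t=optics.capture('top'); pickle.dump(t,open('top2.pkl','wb'))
a=cv2.resize(c['img'][165:230,225:305],None,fx=9,fy=9,interpolation=cv2.INTER_CUBIC)
cv2.imwrite('pics/s3.png',cv2.cvtColor(a,cv2.COLOR_RGB2BGR))
crop(t,220,145,90,100,6,'pics/t3.png')
```

```text
[ 0.46484268 -0.03354104  0.17318499] [-0.24176579 -1.47435514  0.54386099] [0.112 0.955 0.274]
```

View pics/s3.png

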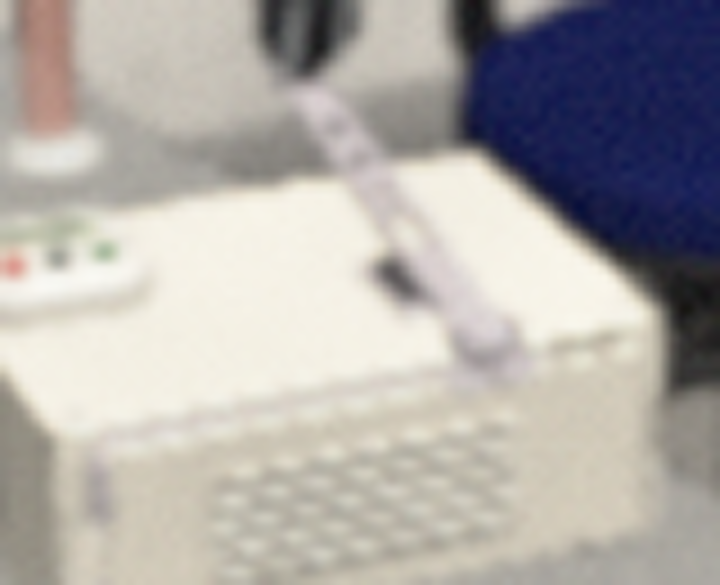

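The side crop shows the bar raised to about 16°, held at the knob, and clear of the pin. The pin's dark foot shows beside the bar at crop (400,280).

View pics/t3.png

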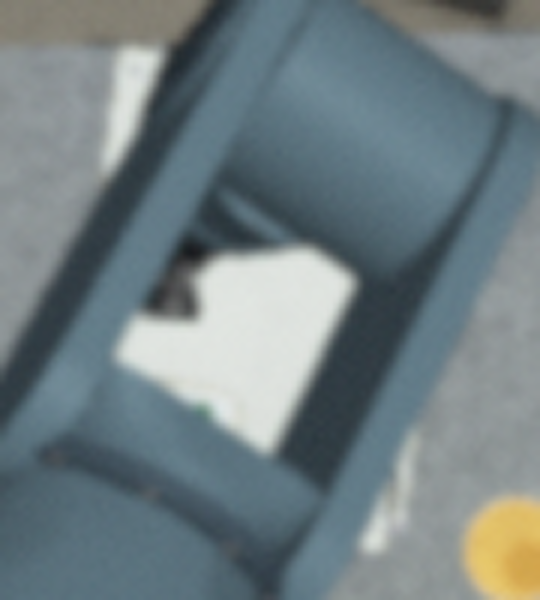

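The arm blocks the top view. I'll get the stub from a brightness profile along the bar in the first top image, and the foot's ends from the side view.

Run:
```python
import pickle; from h import *
from scipy.ndimage import map_coordinates as mc
t=pickle.load(open('top.pkl','rb')); s=pickle.load(open('side2.pkl','rb'))
a=np.radians(83.3); u=np.array([np.cos(a),np.sin(a),0]); P=np.array([.4472,-.184,0]); n=np.array([-u[1],u[0],0])
g=t['img'].astype(float).mean(2)
for w in (-.003,0,.003):
  print(w,[(D,int(mc(g,proj(t,P+u*D/1000+n*w+[0,0,.11])[::-1][:,None],order=1)[0])) for D in range(46,140,3)])
# side dark foot mask
im=s['img'].astype(int); m=(im.max(2)<150); m[:190]=0;m[202:]=0;m[:,:262]=0;m[:,276:]=0
v,uu=np.nonzero(m); print([(x,y,im[y,x].mean().round()) for x,y in zip(uu,v)])
# expected foot corners for foot centre at D mm from pivot
b=np.radians(80.35); cx=np.array([np.cos(b),np.sin(b),0]); cy=np.array([-cx[1],cx[0],0])
for D in (57,65,73):
  C=P+u*D/1000
  print(D,C.round(4),[proj(s,C+cx*i*.017+cy*j*.0085+[0,0,.106]).round(1).tolist() for i,j in((1,1),(1,-1),(-1,-1),(-1,1))])
```

```text
-0.003 [(46, 170), (49, 160), (52, 146), (55, 125), (58, 120), (61, 133), (64, 135), (67, 121), (70, 106), (73, 110), (76, 132), (79, 150), (82, 151), (85, 145), (88, 147), (91, 159), (94, 167), (97, 171), (100, 174), (103, 180), (106, 189), (109, 193), (112, 187), (115, 177), (118, 172), (121, 171), (124, 176), (127, 183), (130, 189), (133, 186), (136, 178), (139, 173)]
0 [(46, 168), (49, 161), (52, 142), (55, 119), (58, 114), (61, 126), (64, 130), (67, 114), (70, 97), (73, 100), (76, 127), (79, 147), (82, 147), (85, 141), (88, 144), (91, 157), (94, 166), (97, 170), (100, 174), (103, 181), (106, 192), (109, 198), (112, 193), (115, 182), (118, 175), (121, 173), (124, 176), (127, 185), (130, 193), (133, 191), (136, 183), (139, 175)]
0.003 [(46, 169), (49, 161), (52, 148), (55, 129), (58, 122), (61, 128), (64, 131), (67, 122), (70, 111), (73, 113), (76, 133), (79, 152), (82, 155), (85, 151), (88, 153), (91, 164), (94, 169), (97, 171), (100, 174), (103, 179), (106, 188), (109, 194), (112, 191), (115, 182), (118, 175), (121, 173), (124, 175), (127, 183), (130, 189), (133, 188), (136, 182
[... 258 characters left out ...]
t64(92.0)), (np.int64(269), np.int64(195), np.float64(106.0)), (np.int64(270), np.int64(195), np.float64(145.0)), (np.int64(268), np.int64(196), np.float64(116.0)), (np.int64(269), np.int64(196), np.float64(96.0)), (np.int64(270), np.int64(196), np.float64(114.0)), (np.int64(269), np.int64(197), np.float64(122.0)), (np.int64(270), np.int64(197), np.float64(111.0)), (np.int64(271), np.int64(197), np.float64(134.0))]
57 [ 0.4539 -0.1274  0.    ] [[266.1, 194.3], [270.6, 193.4], [274.7, 197.3], [270.1, 198.2]]
65 [ 0.4548 -0.1194  0.    ] [[265.1, 193.4], [269.6, 192.5], [273.6, 196.4], [269.0, 197.3]]
73 [ 0.4557 -0.1115  0.    ] [[264.0, 192.5], [268.5, 191.7], [272.6, 195.5], [268.0, 196.4]]
```

The stub shows as a bright peak about 63 mm from the pivot, at roughly (0.4545, -0.1214). Holes 3 and 4 peak at exactly 109 and 131 mm, so the scale is right. Next I'll compute the draw path along the leaf's arc.

```bash
cat >> h.py <<'E'
d=.1632
H=np.array([.2994,-.159]); S=np.array([.4545,-.1214])
from scipy.optimize import brentq
def piv(a):
    b=np.arctan2(-.025,.1478)-a; return H+.15*np.array([np.cos(b),np.sin(b)])
def pose(r_,th,S=S,dyaw=0):
    """stub at horizontal range r_ from pivot, bar pointing over S"""
    a=brentq(lambda a:np.linalg.norm(piv(a)-S)-r_,-.1,.8); Q=piv(a); y=np.degrees(np.arctan2(*(S-Q)[::-1]))
    return tcp([*Q,.108],y+dyaw,th),tool(y+dyaw,th),Q,y,np.degrees(a)
E
python3 - <<'E'
from h import *
for r_ in np.linspace(.063,.109,9)[1:]:
    p,R,Q,y,a=pose(r_,16); print(round(r_,4),p.round(4),round(y,1),round(a,1),delta(p,R))
E
```

```text
0.0688 [ 0.4644 -0.0399  0.1741] 83.1 2.2 [-0.0076, 0.0004, -0.0034, -0.001, 0.0011, 0.0026]
0.0745 [ 0.4643 -0.0457  0.1741] 82.6 4.4 [-0.0145, 0.0012, -0.0053, -0.0024, 0.0011, 0.0076]
0.0802 [ 0.4642 -0.0515  0.1741] 82.1 6.6 [-0.0215, 0.0019, -0.0073, -0.0041, 0.0011, 0.0135]
0.086 [ 0.4641 -0.0573  0.1741] 81.4 8.8 [-0.0284, 0.0027, -0.0093, -0.0061, 0.0011, 0.0203]
0.0918 [ 0.464  -0.0631  0.1741] 80.7 11.1 [-0.0353, 0.0033, -0.0113, -0.0082, 0.0011, 0.0278]
0.0975 [ 0.4638 -0.0689  0.1741] 80.0 13.3 [-0.0423, 0.0039, -0.0132, -0.0105, 0.0011, 0.0358]
0.1032 [ 0.4634 -0.0747  0.1741] 79.2 15.6 [-0.0492, 0.0043, -0.0152, -0.0129, 0.0011, 0.0443]
0.109 [ 0.4629 -0.0804  0.1741] 78.4 17.9 [-0.0562, 0.0045, -0.0172, -0.0155, 0.0011, 0.0532]
```

Emit:
send_rows(
  series=[
    [-0.004,0,-0.0018,0,0,0.0013],
    [-0.0076,0.0004,-0.0032,-0.001,0,0.0026],
    [-0.011,0.0008,-0.0043,-0.0017,0,0.005],
    [-0.0145,0.0012,-0.0053,-0.0024,0,0.0076],
    [-0.018,0.0016,-0.0063,-0.0033,0,0.0105],
    [-0.0215,0.0019,-0.0073,-0.0041,0,0.0135],
    [-0.025,0.0023,-0.0083,-0.005,0,0.017],
    [-0.0284,0.0027,-0.0093,-0.006,0,0.0203],
  ],
)

```text
time_s: 5.25
ee_pos: [0.4643, -0.0576, 0.1744]
ee_rot: [0.751, 0.646, 0.106, -0.091]
force: [-0.4, 2.8, -0.1]
finger_gap: 0.0127
grip_force: 29.5
```

Run:
```python
from h import *
for r_ in np.linspace(.086,.109,5):
    p,R,Q,y,a=pose(r_,16); print(round(r_,4),delta(p,R))
```

```text
0.086 [0.0003, -0.0002, 0.0005, 0.0003, 0.0001, -0.0005]
0.0918 [-0.0066, 0.0007, -0.0015, -0.0019, 0.0001, 0.0069]
0.0975 [-0.0136, 0.0015, -0.0035, -0.0042, 0.0001, 0.015]
0.1032 [-0.0205, 0.0021, -0.0055, -0.0066, 0.0001, 0.0235]
0.109 [-0.0274, 0.0026, -0.0075, -0.0092, 0.0001, 0.0324]
```

Emit:
send_rows(
  series=[
    [-0.003,0,-0.0007,-0.001,0,0.003],
    [-0.0066,0.0007,-0.0015,-0.002,0,0.007],
    [-0.01,0.0011,-0.0025,-0.003,0,0.011],
    [-0.0136,0.0015,-0.0035,-0.0042,0,0.015],
    [-0.017,0.0018,-0.0045,-0.0054,0,0.019],
    [-0.0205,0.0021,-0.0055,-0.0066,0,0.0235],
    [-0.024,0.0024,-0.0065,-0.008,0,0.028],
    [-0.0274,0.0026,-0.0075,-0.0092,0,0.0324],
  ],
)

```text
time_s: 6.05
ee_pos: [0.463, -0.0804, 0.1742]
ee_rot: [0.768, 0.626, 0.108, -0.088]
force: [-0.1, 3.4, 0.3]
finger_gap: 0.0128
grip_force: 29.5
```

Run:
```python
from h import *
from station import r, optics
import pickle
for th in (16,13,10,8,7): p,R,Q,y,a=pose(.109,th); print(th,delta(p,R))
c=optics.capture('side'); pickle.dump(c,open('side3.pkl','wb'))
crop(c,235,165,70,55,11,'pics/s4.png')
print('pivot',proj(c,[*Q,.108]),'stub top',proj(c,[*S,.116]))
```

```text
16 [-0.0001, -0.0001, 0.0001, 0.0001, 0.0001, 0.0]
13 [0.0011, -0.0001, 0.0108, 0.0001, -0.0332, 0.0]
10 [0.0017, -0.0001, 0.0215, 0.0001, -0.0666, 0.0]
8 [0.0018, -0.0001, 0.0287, 0.0001, -0.0888, 0.0]
7 [0.0017, -0.0001, 0.0323, 0.0001, -0.0999, -0.0]
pivot [282.19355104 207.91849487] stub top [269.53639606 192.44434911]
```

View pics/s4.png

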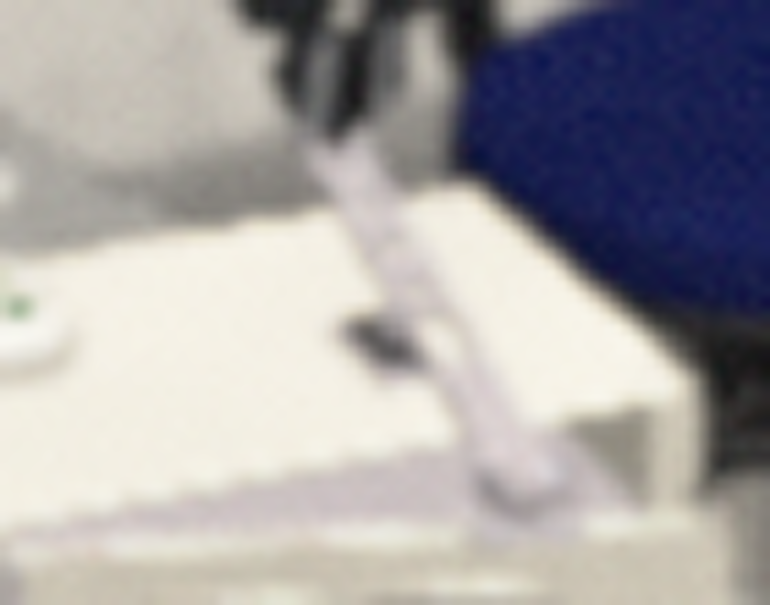

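The view shows the leaf open. The pivot sits at about (283,208), as predicted, and the raised bar runs over the pin's foot at (270,196). Lowering to just above the stub.

Emit:
send_rows(
  series=[
    [0.0006,0,0.0054,0,-0.0166,0],
    [0.0011,0,0.0108,0,-0.0332,0],
    [0.0014,0,0.0162,0,-0.05,0],
    [0.0017,0,0.0215,0,-0.0666,0],
    [0.0018,0,0.0251,0,-0.0777,0],
    [0.0018,0,0.0287,0,-0.0888,0],
    [0.0017,0,0.0323,0,-0.1,0],
    [0.0017,0,0.0323,0,-0.1,0],
  ],
  squeeze=20,
)

```text
time_s: 6.9
ee_pos: [0.4645, -0.0715, 0.1493]
ee_rot: [0.773, 0.631, 0.047, -0.038]
force: [-0.1, 2.4, 1.6]
finger_gap: 0.013
grip_force: 29.7
```

Run:
```python
from h import *
from station import r, optics
import pickle
print(r.read_state()['force'])
for th in (7,6,5,4.5,4,3,2,1,0): p,R,Q,y,a=pose(.109,th); print(th,p.round(4),delta(p,R))
c=optics.capture('side'); pickle.dump(c,open('side4.pkl','wb'))
```

```text
[-0.08447055  2.44353454  1.62919907]
7 [ 0.4647 -0.0721  0.1497] [-0.0007, 0.0003, -0.0006, -0.0003, 0.0006, 0.0009]
6 [ 0.4648 -0.0714  0.1469] [-0.0003, 0.0003, 0.003, -0.0003, -0.0105, 0.0009]
5 [ 0.4649 -0.0708  0.1441] [0.0001, 0.0003, 0.0066, -0.0003, -0.0216, 0.0009]
4.5 [ 0.465  -0.0705  0.1427] [0.0003, 0.0003, 0.0083, -0.0003, -0.0272, 0.0009]
4 [ 0.465  -0.0702  0.1413] [0.0004, 0.0003, 0.0101, -0.0003, -0.0327, 0.0009]
3 [ 0.4652 -0.0697  0.1385] [0.0007, 0.0003, 0.0137, -0.0003, -0.0438, 0.0009]
2 [ 0.4653 -0.0692  0.1357] [0.0009, 0.0003, 0.0173, -0.0003, -0.0549, 0.0009]
1 [ 0.4654 -0.0687  0.1328] [0.001, 0.0003, 0.0209, -0.0003, -0.0661, 0.0009]
0 [ 0.4654 -0.0683  0.13  ] [0.0011, 0.0003, 0.0245, -0.0003, -0.0772, 0.001]
```

Emit:
send_rows(
  series=[
    [-0.0003,0.0003,0.002,0,-0.007,0],
    [-0.0002,0.0003,0.004,0,-0.0135,0],
    [0,0.0003,0.0058,0,-0.0194,0],
    [0,0.0003,0.0058,0,-0.0194,0],
  ],
)

```text
time_s: 7.35
ee_pos: [0.4649, -0.0713, 0.1449]
ee_rot: [0.774, 0.631, 0.035, -0.029]
force: [0.3, 1.7, 0.2]
finger_gap: 0.0128
grip_force: 29.7
```

Emit:
send_rows(
  series=[
    [0.0002,0,0.0009,0,-0.0028,0],
    [0.0002,0,0.0018,0,-0.0055,0],
    [0.0002,0,0.0018,0,-0.0055,0],
  ],
)

```text
time_s: 7.65
ee_pos: [0.4651, -0.0711, 0.1436]
ee_rot: [0.774, 0.631, 0.032, -0.026]
force: [-0.5, 2.5, 1.3]
finger_gap: 0.013
grip_force: 29.7
```

Emit:
send_rows(
  series=[
    [0.0001,0,0.0009,0,-0.0028,0],
    [0.0002,0,0.0018,0,-0.0055,0],
    [0.0002,0,0.0018,0,-0.0055,0],
  ],
  fingers=1,
  squeeze=20,
)

```text
time_s: 7.95
ee_pos: [0.4652, -0.0708, 0.1422]
ee_rot: [0.774, 0.632, 0.029, -0.023]
force: [0.6, 2.2, 0.8]
finger_gap: 0.0127
grip_force: 29.7
```

Emit:
send_rows(
  series=[
    [0.0001,0,0.0009,0,-0.0028,0],
    [0.0001,0,0.0009,0,-0.0028,0],
  ],
)

```text
time_s: 8.15
ee_pos: [0.4652, -0.0707, 0.1415]
ee_rot: [0.774, 0.632, 0.027, -0.022]
force: [0.7, 3.4, 1.3]
finger_gap: 0.0133
grip_force: 29.7
```

Emit:
send_rows(
  series=[
    [0.0001,0,0.0009,0,-0.0028,0],
    [0.0002,0,0.0018,0,-0.0055,0],
    [0.0002,0,0.0018,0,-0.0055,0],
  ],
)

```text
time_s: 8.45
ee_pos: [0.4653, -0.0704, 0.14]
ee_rot: [0.775, 0.632, 0.024, -0.019]
force: [0.9, 3.3, 1.3]
finger_gap: 0.0129
grip_force: 29.8
```

Run:
```python
from h import *
from station import r, optics
import pickle
s=r.read_state(); print(s['force'],s['wrist_torque'])
c=optics.capture('side'); pickle.dump(c,open('side5.pkl','wb'))
crop(c,235,165,70,55,11,'pics/s5.png')
```

```text
[0.85087633 3.31500954 1.33303215] [ 0.55354701 -0.19502532 -0.06003535]
```

View pics/s5.png

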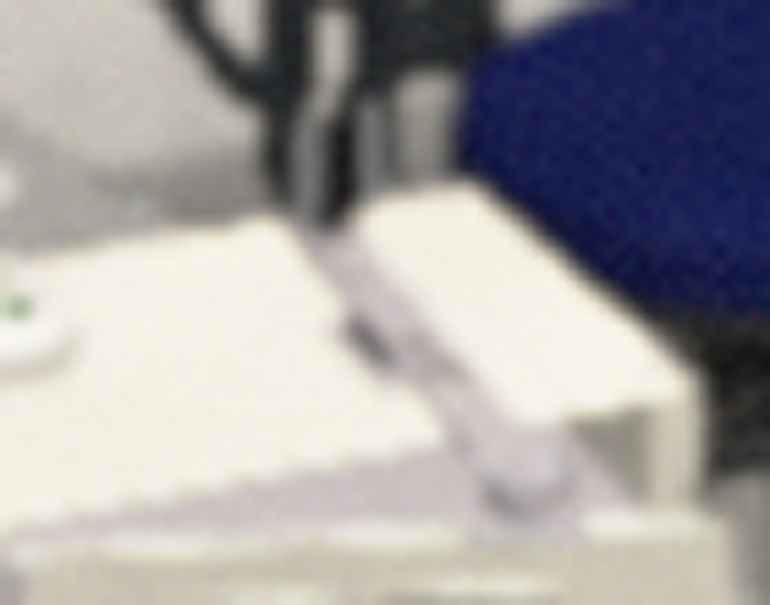

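No resistance so far, and the bar's underside should already be below the stub's top, so the hole seems to be over the stub. Continuing gently.

Emit:
send_rows(
  series=[
    [0.0001,0,0.0009,0,-0.0028,0],
    [0.0002,0,0.0018,0,-0.0055,0],
    [0.0002,0,0.0018,0,-0.0055,0],
  ],
)

```text
time_s: 8.8
ee_pos: [0.4653, -0.0702, 0.1386]
ee_rot: [0.775, 0.632, 0.02, -0.016]
force: [2.3, 3.8, 1.3]
finger_gap: 0.0133
grip_force: 29.8
```

Emit:
send_rows(
  series=[
    [0.0001,0,0.0009,0,-0.0028,0],
    [0.0002,0,0.0018,0,-0.0055,0],
    [0.0002,0,0.0018,0,-0.0055,0],
  ],
)

```text
time_s: 9.1
ee_pos: [0.4653, -0.0699, 0.1372]
ee_rot: [0.775, 0.632, 0.017, -0.014]
force: [1.5, 4.5, 1.6]
finger_gap: 0.0131
grip_force: 29.8
```

Emit:
send_rows(
  series=[
    [0.0006,0.0003,0.0009,0,-0.0028,0],
    [0.0008,0.0004,0.0018,0,-0.0055,0],
    [0.0008,0.0004,0.0018,0,-0.0055,0],
  ],
)

```text
time_s: 9.4
ee_pos: [0.4656, -0.0696, 0.1356]
ee_rot: [0.775, 0.632, 0.013, -0.011]
force: [1.4, 1.5, 1.1]
finger_gap: 0.0134
grip_force: 29.7
```

Emit:
send_rows(
  series=[
    [0.0001,0,0.0009,0,-0.0028,0],
    [0.0002,0,0.0018,0,-0.0055,0],
    [0.0002,0,0.0018,0,-0.0055,0],
  ],
)

```text
time_s: 9.7
ee_pos: [0.4657, -0.0692, 0.1343]
ee_rot: [0.775, 0.632, 0.01, -0.008]
force: [0.5, 2.5, 0.5]
finger_gap: 0.013
grip_force: 29.7
```

Emit:
send_rows(
  series=[
    [0.0001,0,0.0009,0,-0.0028,0],
    [0.0002,0,0.0018,0,-0.0055,0],
    [0.0002,0,0.0018,0,-0.0055,0],
  ],
)

```text
time_s: 10.0
ee_pos: [0.4658, -0.0689, 0.1329]
ee_rot: [0.775, 0.632, 0.007, -0.006]
force: [0.0, 2.9, 1.3]
finger_gap: 0.013
grip_force: 29.7
```

Emit:
send_rows(
  series=[
    [0.0001,0,0.0009,0,-0.0028,0],
    [0.0002,0,0.0018,0,-0.0055,0],
    [0.0002,0,0.0018,0,-0.0055,0],
  ],
)

```text
time_s: 10.3
ee_pos: [0.4659, -0.0687, 0.1314]
ee_rot: [0.775, 0.632, 0.004, -0.003]
force: [-0.2, 2.7, 1.2]
finger_gap: 0.013
grip_force: 29.7
```

Emit:
send_rows(
  series=[
    [0,0,0.0005,0,-0.0014,0],
    [0.0001,0,0.0009,0,-0.0028,0],
    [0.0001,0,0.0009,0,-0.0028,0],
  ],
)

```text
time_s: 10.6
ee_pos: [0.4659, -0.0688, 0.1308]
ee_rot: [0.775, 0.632, 0.002, -0.001]
force: [0.3, 2.1, -0.2]
finger_gap: 0.0131
grip_force: 29.7
```

Emit:
send_rows(
  series=[
    [0.0001,0,0.0009,0,-0.0025,0],
    [0.0001,0,0.0009,0,-0.0025,0],
    [0.0001,0,0.0009,0,-0.0025,0],
  ],
)

```text
time_s: 10.9
ee_pos: [0.466, -0.0687, 0.1302]
ee_rot: [0.775, 0.632, 0.0, -0.0]
force: [-0.7, 2.3, 1.8]
finger_gap: 0.013
grip_force: 29.8
```

Emit:
send_rows(
  series=[
    [0,0,0.0009,0,0,0],
    [0,0,0.0009,0,0,0],
    [0,0,0.0009,0,0,0],
  ],
)

```text
time_s: 11.2
ee_pos: [0.466, -0.0686, 0.1296]
ee_rot: [0.775, 0.632, 0.001, -0.0]
force: [-0.4, 3.5, 2.5]
finger_gap: 0.0132
grip_force: 30.0
```

Emit:
send_rows(
  series=[
    [0,0,0.0008,0,0,0],
    [0,0,0.0008,0,0,0],
    [0,0,0.0008,0,0,0],
  ],
)

```text
time_s: 11.5
ee_pos: [0.4661, -0.0686, 0.129]
ee_rot: [0.775, 0.632, 0.001, -0.0]
force: [-1.2, 3.7, 5.2]
finger_gap: 0.013
grip_force: 30.2
```

Contact with the shoulder: about 5 N upward at the original seated height. Releasing and backing up.

Emit:
send_rows(
  series=[
    [0,0,0,0,0,0],
    [0,0,0,0,0,0],
    [0,0,0,0,0,0],
    [0,0,0,0,0,0],
    [0,0,0,0,0,0],
    [0,0,0,0,0,0],
    [0,0,0,0,0,0],
    [0,0,0,0,0,0],
  ],
  fingers=0,
)

```text
time_s: 12.3
ee_pos: [0.4659, -0.0687, 0.1287]
ee_rot: [0.775, 0.632, 0.0, -0.0]
force: [0.0, 0.4, -0.8]
finger_gap: 0.0854
grip_force: 0.0
```

Emit:
send_rows(
  series=[
    [0,0,-0.03,0,0,0],
    [0,0,-0.06,0,0,0],
    [0,0,-0.1,0,0,0],
    [0,0,-0.15,0,0,0],
    [0,0,-0.15,0,0,0],
  ],
)

```text
time_s: 12.8
ee_pos: [0.4689, -0.0699, 0.2546]
ee_rot: [0.775, 0.632, 0.003, 0.004]
force: [0.8, -0.2, 0.5]
finger_gap: 0.0853
grip_force: 0.0
```

Emit:
send_rows(
  series=[
    [-0.35,-0.1,0,0,0,0],
    [-0.35,-0.1,0,0,0,0],
    [-0.35,-0.1,0,0,0,0],
    [-0.35,-0.1,0,0,0,0],
    [-0.35,-0.1,0,0,0,0],
    [-0.35,-0.1,0,0,0,0],
    [-0.35,-0.1,0,0,0,0],
    [-0.35,-0.1,0,0,0,0],
  ],
)

```text
time_s: 13.6
ee_pos: [0.3306, -0.3273, 0.2479]
ee_rot: [0.776, 0.631, 0.001, -0.001]
force: [0.4, 0.8, 0.1]
finger_gap: 0.0856
grip_force: 0.0
```

Run:
```python
from h import *
from station import r, optics
import pickle
from scipy.ndimage import map_coordinates as mc
print(r.read_state()['force'])
t=optics.capture('top'); c=optics.capture('side')
pickle.dump((t,c),open('end.pkl','wb'))
A=cv2.resize(t['img'][150:210,225:310],None,fx=7,fy=7,interpolation=cv2.INTER_CUBIC)
cv2.imwrite('pics/end.png',cv2.cvtColor(A,cv2.COLOR_RGB2BGR))
g=t['img'].astype(float).mean(2); p,R,Q,y,a=pose(.109,0)
uu=np.array([np.cos(np.radians(y)),np.sin(np.radians(y)),0])
print(Q,y,[(D,int(mc(g,proj(t,np.r_[Q,.11]+uu*D/1000)[::-1][:,None],order=1)[0])) for D in range(46,172,3)])
```

```text
[0.39686273 0.80393241 0.12980492]
[ 0.43250589 -0.22815795] 78.3588846762083 [(46, 176), (49, 179), (52, 185), (55, 197), (58, 211), (61, 216), (64, 218), (67, 219), (70, 219), (73, 217), (76, 209), (79, 195), (82, 180), (85, 169), (88, 154), (91, 154), (94, 165), (97, 174), (100, 175), (103, 173), (106, 168), (109, 160), (112, 155), (115, 159), (118, 168), (121, 174), (124, 172), (127, 164), (130, 155), (133, 151), (136, 158), (139, 169), (142, 176), (145, 177), (148, 177), (151, 171), (154, 156), (157, 125), (160, 88), (163, 67), (166, 78), (169, 111)]
```

View pics/end.png

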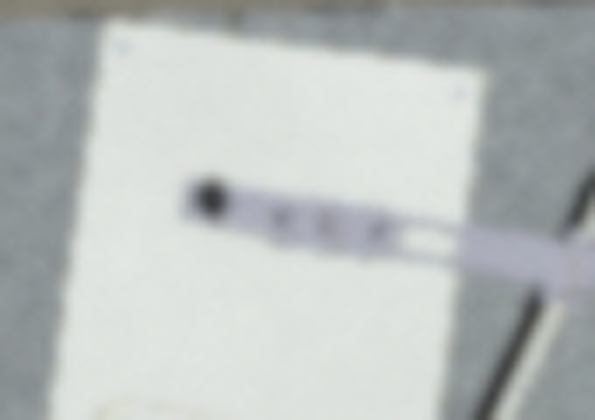

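The final top view shows the leaf open, with the bar from the pivot at right to the knob at crop (210,200). Hole 3 is over the foot at crop (325,225), and the slot shows white deck. Checking bar height with the depth map.

Run:
```python
from h import *
import pickle
t,c=pickle.load(open('end.pkl','rb')); t0=pickle.load(open('top.pkl','rb'))
def zs(t,Q,y,Ds):
    u=np.array([np.cos(np.radians(y)),np.sin(np.radians(y)),0]); o=[]
    for D in Ds:
        z=[]
        for w in(-.003,0,.003):
            U,V=np.round(proj(t,np.r_[Q,.11]+u*D/1000+np.array([-u[1],u[0],0])*w)).astype(int)
            z.append((t['R'].T@(np.linalg.solve(t['mtx'],[U,V,1])*t['z_map'][V,U]-t['t']))[2])
        o.append((D,round(float(np.median(z)),4)))
    return o
print(zs(t0,[.4472,-.184],83.3,[20,30,45,98,120,142,150]))
print(zs(t,[.4325,-.2282],78.36,[20,30,45,98,120,142,150]))
```

```text
[(20, 0.1089), (30, 0.1085), (45, 0.1118), (98, 0.1089), (120, 0.1077), (142, 0.1049), (150, 0.1112)]
[(20, 0.1103), (30, 0.1068), (45, 0.109), (98, 0.1093), (120, 0.1116), (142, 0.1093), (150, 0.1072)]
```

The bar is level and at the same height as when it was seated at the start, and the leaf holds open on the pin. Handing in.

```bash
python3 -c "
from station import r
print(r.finish_job())"
```

```text
the job is handed in; nothing more can be done
None
```

The vent is open, with the stay's third hole over the pin, the bar level on the shoulder and the knob let go; the job is handed in at about 14 s, though the hand-in call returned no verdict.

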